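Park the food slicer's carriage in its catch

ROBOT

A 7-joint arm with a two-finger parallel gripper is mounted at the origin on the work surface. World frame = base frame: x ahead of the robot, y to its left, z up, the work surface at z = 0. Lengths are in m, angles in rad, forces in N, time in s.
With the tool pointing down it reaches from about 0.425 to 0.925 m from the base axis. Payload 6.8 kg.
Tool frame: the origin (TCP) lies on the centre line of the jaws, within the pads' length; the fingertips stand bot.tip_reach ahead of it and the grasp point (between the pads) lies 3 mm ahead of it (bot.tip_reach is the distance from the TCP to the fingertips, in m); z points along the fingers, y is the line along which they close (so a half turn about z gives the same grasp; the last joint's range is limited). The gripper opens to 85 mm and grips with 20 to 120 N. Pads are 22 mm wide; open, the fingers measure 114 mm over their backs; the gripper's body (76 mm by 85 mm) begins 54 mm behind the grasp point. The pads swing forward as they close: fully open they stand 13 mm farther back than shut.
Start: joints at [-1.419, 0.477, 0.022, 1.555, -0.011, 1.109, -0.083], TCP at [0.173, 0.652, 0.253] pointing down, gripper open.
Joint ranges: [-2.96, 2.96], [-0.34, 2.1], [-1.41, 1.46], [0.24, 2.44], [-1.37, 4.51], [0.17, 1.92], [-2.96, 2.96]. Speed limits (rad/s): [2.39, 2.39, 3.14, 3.14, 3.14, 3.14, 3.14].

INTERFACE

Orientations are given as a unit quaternion [w, x, y, z].
In Python, from station import bot gives the robot as it stands.
- The arm moves only by the tool jog_arm, never from a script. Its argument "deltas" is a list of rows, each a list of 7 numbers: the shift along the world's x, y, z in m, then the turn, a rotation vector about the world's x, y, z in rad, then the opening, from 0 (shut) to 1 (fully open). In form: [[x, y, z, rx, ry, rz, grip], ...]. A call has 1 to 10 rows; each row shifts and turns the commanded pose from where the row before left it; what a row does not reach is not made up. A row lasts 1/10 s, in which the tool goes at most 50 mm and 8.59 degrees, less where a joint would pass 70% of its speed; a pose out of reach is approached as far as the arm can. A call with a gripper value outside its range is refused whole. The fingers move at their own pace and stop on an object; "newtons" is the grip in N (left out, the last holds). Time passes only in rows, so rows that do not move let the fingers close. It gives the time, the measured TCP pose, the force, the opening and the grip force at its end, in the units of the state.
- bot.get_obs(): the state, without advancing time (a new reading comes with each control period).
- bot.read_camera(name): name is "scene" or "side" or "wrist"; returns a dict with "img" (384x512x3 uint8, red, green, blue), "K" (3x3 intrinsics, pixels), "eye" and "attitude" of the camera in the world. Camera axes: x right, y down, z forward; pixel columns grow to the right and rows downward; lengths in m; the calibration is good to about 2 mm. A picture is of the moment at which its call begins. There is no depth.
- bot.hand_in(): hands the job in; it is judged then, once.
The state is a dict: "t": time; "q": joint angles; "joint_vel": joint speeds; "joint_torque": joint torques, N m; "eef_pos": TCP position; "tool_rot": TCP orientation; "contact_force": force on the tool from outside, world axes, zero at the start; "torque": the same for the moment, N m; "gripper_width": opening from 0.0 (shut) to 1.0 (fully open); "grasp_force": force on a finger pad.
Only numpy, scipy, OpenCV 4.12 (cv2) and the standard library are available. Lean on these libraries where they do the work, as an engineer would, in place of code of your own. Each camera call takes 0.05 s, during which the arm holds its last target. There are 200 camera calls.

TASK

The slicing is done: push the food slicer's carriage away from you along its rail, with your fingertips against its end wall, until you feel it drop into its parking catch (its green pointer then stands at the green bar), and do not force it on past the catch. Just push: do not pinch the carriage wall, leave the food holder standing on the carriage, keep off the blade and leave everything else where it is.

Things in the scene. Friction and masses are not known exactly. Their poses are not given: they have to be found in the camera images.
- slicer: White domestic food slicer fast on suction feet: base 350 x 270 mm, 40 mm high. Origin at the base's underside; base spans x -175 to 175, y -165 to 105 mm. Its x axis (away from the robot, turned by up to 0.25 rad) is the way the carriage slides to park; z up. Thickness plate, blade and motor housing (together up to 233 mm high) stand left of the carriage.
- carriage (a joint): Carriage's travel on its rail, m: 0 nearest the robot, grows away from it (slicer's +x). Starts at 0 to 0.045; parked in the catch at 0.125. It slides freely (1 to 2 N); some 10 mm before the catch it meets a ridge (5 to 7 N to push over), then drops by itself over the last 4 or 5 mm into the catch: the force dips to nothing.
- park_bar (a point): Green bar painted on the base, right of the rail. Parked, the carriage's pointer is level with it along the slicer's x. Past the catch the carriage meets a stiff stop; forced over that with some 17 N or more it runs on to 0.155 m, out of the catch (how it is taken off for washing): do not. Pushing it back out of the catch takes about 6 N.
- pointer (a point): Green pointer on the right edge of the carriage, which is an aluminium tray of 140 x 122 mm, floor 70 mm above the worktop; the pointer is half-way along it.
- wall_face (a point): Middle of the face to push: the carriage's upright grey end wall, 115 mm wide (slicer's y), 94 mm high, 8 mm thick. This point is on the face that looks to the robot, 130 mm above the worktop and 34 mm below the wall's top edge. Moves with the carriage; axes as the slicer's.
- plate_corner (a point): Upper corner, nearest the robot, of the upright aluminium thickness plate: it runs 128 mm from here along the slicer's x, its top 182 mm above the worktop, its right face 74 mm left of wall_face. Fixed.
- holder_mid (a point): Middle (33 mm up) of the loose dark plastic food holder, 60 x 46 x 66 mm, about 90 g, which stands on the carriage's floor beyond the wall and rides along.
- blade: Round steel blade, 170 mm in diameter, upright in the plane y = -8 mm of the slicer, centre at its x = 50 mm, 135 mm above the worktop (this body's origin and axes are the slicer's own). Sharp: do not touch.
- saucer: White saucer, 88 mm across, on the slicer's base behind the thickness plate; origin at the centre of its underside. Leave it alone
- jar: Glass jar with cork lid, 84 mm across, 130 mm tall, on the worktop to the right; origin at the centre of its underside. Leave it alone
- mug: Blue mug, 80 mm across, 95 mm tall, on the worktop to the right; origin at the centre of its underside. Leave it alone
- bowl: Turquoise bowl, 140 mm across, on the worktop to the left; origin at the centre of its underside. Leave it alone
- soap: Green bottle, 60 mm across, 190 mm tall, on the worktop to the right; origin at the centre of its underside. Leave it alone
- spatula: Spatula lying on the worktop to the left, handle towards the robot, under 30 mm high; origin at the centre of its underside. Leave it alone

How it is judged:
On the way:
1. the carriage has dropped into its parking catch (value of joint carriage between 0.1225 and 0.1275 m), for 0.2 s.
At the end, for the whole second after the job is handed in: The carriage rests in its parking catch (travel 125 mm, within 2.5 mm), the food holder stands upright on the carriage, and the saucer, jar, mug, bowl, bottle and spatula are within 20 mm of where they were (all of step 1 and velocity of joint carriage between -0.005 and 0.005 m/s and x of holder_mid in the frame of wall_face between 0.03 and 0.115 m and y of holder_mid in the frame of wall_face between -0.045 and 0.055 m and z of holder_mid in the frame of wall_face between -0.035 and -0.019 m and angle between holder_mid's own z axis and vertical below 0.2 rad and distance of each of saucer, jar, mug, bowl, soap, spatula from where it was at the start of the episode below 0.02 m); the robot touches nothing.
It fails at once if the carriage is forced past the catch (more than 6 mm beyond it) (value of joint carriage above 0.131 m).
It fails at once if the carriage wall is pinched: fingers press on both of its faces at once (contact force between the fingers and carriage_c1 above 0.5 N and contact force between the fingers and carriage_c2 above 0.5 N).
It fails at once if the food holder is lifted off the carriage or tipped over (z of holder_mid in the frame of wall_face above -0.012 m or angle between holder_mid's own z axis and vertical above 0.5 rad).
It fails at once if the robot touches the blade (contact force between any of the fingers, the arm and blade above 0.5 N).
It fails at once if a bystander is knocked or carried away (moved by more than 20 mm) (distance of any of saucer, jar, mug, bowl, soap, spatula from where it was at the start of the episode above 0.02 m).
It also fails if it takes over 38 s, if anything falls off the work surface, if the arm or the gripper's body presses on something with over 40 N, if the wrist force passes 120 N, or if a joint passes its speed limit or range.

## Working session

There is one attempt and no reset: what is moved stays moved. The work goes in short steps, Python scripts to look and compute and a tool call to move; the robot and the scene stay as the last step left them, time stands still between calls to the robot, and variables do not carry over. Pictures are saved under pics/ and viewed, at most 10 in all, crops included, and the job is handed in when it is done.

Besides the shell and the picture viewer there is one more tool, called after "Call:" by a JSON object that holds its "fn" and its "kwargs". jog_arm: Moves the arm, as the interface text tells. Its arguments: {"type":"object","properties":{"deltas":{"type":"array"},"newtons":{"type":"number"}},"required":["deltas"]}

```bash
mkdir -p pics
cat > h.py <<'E'
import numpy as np,cv2
from scipy.spatial.transform import Rotation as R
from station import bot
def att(a):
    a=np.array(a,float)
    return a if a.shape==(3,3) else R.from_quat(a[[1,2,3,0]]).as_matrix()
def ray(c,u,v):
    d=att(c["attitude"])@np.linalg.inv(c["K"])@np.array([u,v,1.]);return np.array(c["eye"]),d
def plane(c,u,v,z):
    e,d=ray(c,u,v);return e+d*(z-e[2])/d[2]
def tri(c1,p1,c2,p2):
    a,d=ray(c1,*p1);b,f=ray(c2,*p2);s=np.linalg.lstsq(np.c_[d,-f],b-a,rcond=None)[0]
    return (a+d*s[0]+b+f*s[1])/2,np.linalg.norm(a+d*s[0]-b-f*s[1])
def proj(c,p):
    q=np.array(c["K"])@att(c["attitude"]).T@(np.array(p)-c["eye"]);return q[:2]/q[2]
E
python3 - <<'E'
from h import *
for n in ["scene","side"]:
    c=bot.read_camera(n);cv2.imwrite(f"pics/{n}0.png",cv2.resize(c["img"][:,:,::-1],(800,600),interpolation=cv2.INTER_CUBIC))
    print(n,c["eye"],c["attitude"],c["K"][0])
o=bot.get_obs();print(o,bot.tip_reach)
E
```

```text
scene [1.06504108 0.82021533 0.87142191] [-0.13029812  0.28640438  0.84960785 -0.42327466] [355.029381     0.         258.23407613]
side [ 1.07628358 -0.7932562   0.95549486] [-0.40714183  0.86334325  0.26651876 -0.13357287] [419.36809321   0.         254.51269431]
{'t': 0.1, 'q': array([-1.41912695,  0.47772793,  0.0223567 ,  1.55631937, -0.01150382,
        1.10931463, -0.0830738 ]), 'joint_vel': array([-0.00027083, -0.00215665,  0.00020704, -0.00141928, -0.00187724,
       -0.00042281,  0.00087369]), 'joint_torque': array([ 4.30375934e-03, -5.97756565e+01,  1.61324020e+00, -2.81952167e+01,
        1.27101608e-02,  5.10278740e-03, -3.18201580e-05]), 'eef_pos': array([0.17326835, 0.65187926, 0.25243017]), 'tool_rot': array([-4.53114263e-05,  1.29503703e-01,  9.91578599e-01, -8.19208318e-04]), 'contact_force': array([-0.27011693, -1.33363423, -0.30962461]), 'torque': array([-0.02553857, -0.0309474 , -0.03868523]), 'grasp_force': 0.0, 'gripper_width': 1.0006421945763673} 0.022
```

View pics/scene0.png

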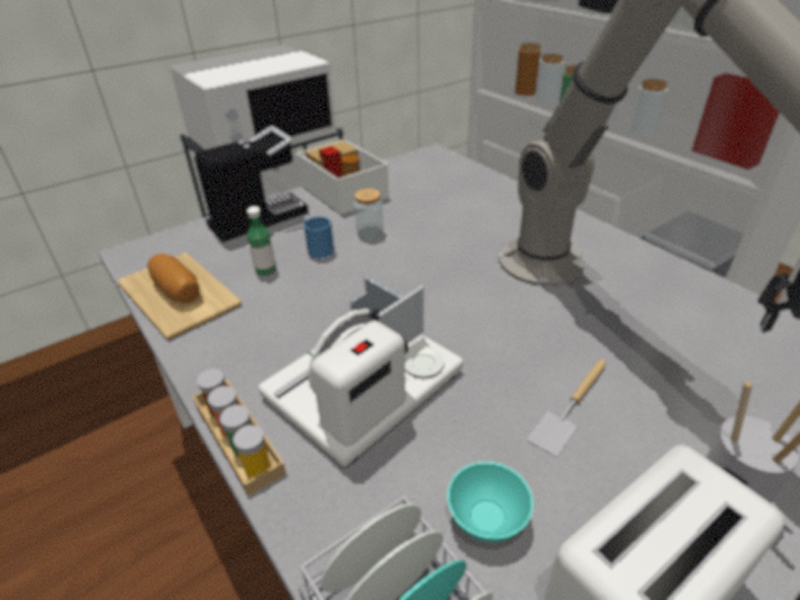

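View pics/side0.png

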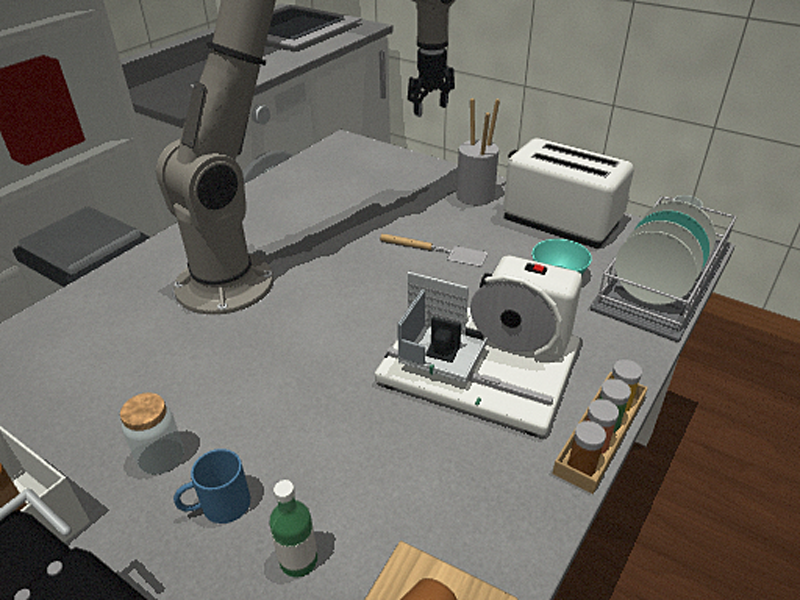

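Side view (800-px scale): the grey end wall is near (412,328), with the holder behind it at (445,340). The green pointer is near (431,369) and the green bar near (478,401). The base's front corners are about (376,380) and (547,432). I'll crop in to locate these precisely.

Run:
```python
from h import *
c=bot.read_camera("side");im=c["img"]
h=cv2.cvtColor(im,cv2.COLOR_RGB2HSV)
m=cv2.inRange(h,(45,90,30),(95,255,255));m[:,:235]=0;m[:200]=0;m[:,330:]=0
n,_,st,ce=cv2.connectedComponentsWithStats(m)
for i in range(1,n):
    if st[i,4]>2:
        print(ce[i],st[i]);print([plane(c,*ce[i],z).round(4) for z in(.04,.07)])
cv2.imwrite("pics/crop1.png",cv2.resize(im[155:285,230:390,::-1],None,fx=5,fy=4.6,interpolation=cv2.INTER_CUBIC))
```

```text
[275.66666667 236.08333333] [275 234   3   6  12]
[array([ 0.595 , -0.0049,  0.04  ]), array([ 0.6107, -0.0308,  0.07  ])]
[305.55555556 256.66666667] [304 255   4   4   9]
[array([ 0.713, -0.028,  0.04 ]), array([ 0.7249, -0.0531,  0.07  ])]
```

View pics/crop1.png

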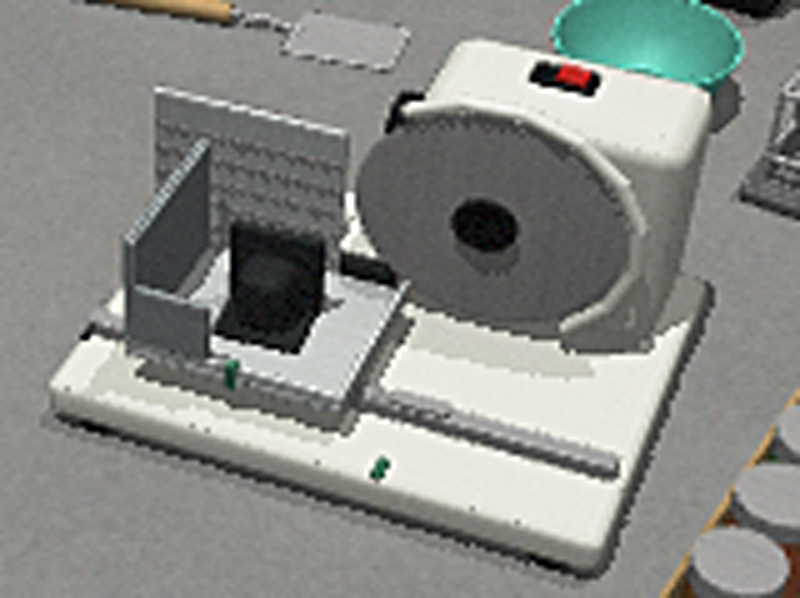

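The crop shows the wall's top edge from (124,237) to (207,140) and the plate's top edge from (155,88) to (348,130). The pointer is at (230,374), the bar at (379,467), and the rail's far end at (617,463).

Run:
```python
from h import *
c=bot.read_camera("side")
P=lambda x,y,z:plane(c,230+(x+.5)/5-.5,155+(y+.5)/4.6-.5,z)
a,b=P(155,88,.182),P(348,130,.182);print("plate",a,b,np.linalg.norm(b-a),np.arctan2(*(b-a)[1::-1]))
w1,w2=P(122,237,.164),P(205,141,.164);print("wall",w1,w2,np.linalg.norm(w2-w1),np.arctan2(-(w2-w1)[0],(w2-w1)[1]))
e1,e2=P(60,388,.04),P(600,552,.04);print("edge",e1,e2,np.linalg.norm(e2-e1),np.arctan2(*(e2-e1)[1::-1]))
yaw=np.arctan2(*(b-a)[1::-1])
for z in(.06,.066,.07):
  p=plane(c,275.7,236.1,z);q=plane(c,305.6,256.7,.04)
  r=(q-p);print(z,p,"travel left",r[0]*np.cos(yaw)+r[1]*np.sin(yaw), -r[0]*np.sin(yaw)+r[1]*np.cos(yaw))
  wf=(w1+w2)/2-p; print(" wall rel pointer", wf[0]*np.cos(yaw)+wf[1]*np.sin(yaw),-wf[0]*np.sin(yaw)+wf[1]*np.cos(yaw))
```

```text
plate [0.48352341 0.07818254 0.182     ] [0.60665986 0.10415685 0.182     ] 0.1258461409152513 0.20789162781100434
wall [ 0.54238862 -0.04323065  0.164     ] [0.52877107 0.06595154 0.164     ] 0.11002812626819101 0.12408241249435135
edge [ 0.51504095 -0.07362162  0.04      ] [ 0.84782667 -0.01824655  0.04      ] 0.3373614288325777 0.16488784758220987
0.06 [ 0.60559235 -0.02216449  0.06      ] travel left 0.10405588756693974 -0.02798583718183658
 wall rel pointer -0.0615855579515163 0.04725348413712194
0.066 [ 0.60874608 -0.02733096  0.066     ] travel left 0.10203641125801102 -0.02227968582471003
 wall rel pointer -0.06360503426044503 0.05295963549424849
0.07 [ 0.61084857 -0.03077528  0.07      ] travel left 0.10069009371872514 -0.018475584919958866
 wall rel pointer -0.06495135179973092 0.056763736398999655
```

Run:
```python
from h import *
c=bot.read_camera("side")
for p in [(306,125),(342,152),(303,70)]: print(plane(c,*p,0),plane(c,*p,.25))
```

```text
[0.30679498 0.70499303 0.        ] [0.50812746 0.31298432 0.25      ]
[5.37977695e-01 5.93025437e-01 1.11022302e-16] [0.67882248 0.23031243 0.25      ]
[-0.0109624   1.23767357  0.        ] [0.27350956 0.70629191 0.25      ]
```

Call:
{"fn": "jog_arm", "kwargs": {"deltas": [[0.022,-0.025,0.006,0,0,0.0425,0],[0.022,-0.025,0.006,0,0,0.0425,0],[0.022,-0.025,0.006,0,0,0.0425,0],[0.022,-0.025,0.006,0,0,0.0425,0],[0.022,-0.025,0.006,0,0,0.0425,0],[0.022,-0.025,0.006,0,0,0.0425,0],[0.022,-0.025,0.006,0,0,0.0425,0],[0.022,-0.025,0.006,0,0,0.0425,0],[0.022,-0.025,0.006,0,0,0.0425,0],[0.022,-0.025,0.006,0,0,0.0425,0]], "newtons": 20}}

```text
t: 1.25
eef_pos: [0.3941, 0.4011, 0.3136]
tool_rot: [0.0, -0.083, 0.997, 0.0]
contact_force: [0.3, 0.3, 0.6]
gripper_width: 0.002
grasp_force: 0.0
```

Call:
{"fn": "jog_arm", "kwargs": {"deltas": [[0.008,-0.04,0,0,0,0,0],[0.008,-0.04,0,0,0,0,0],[0.008,-0.04,0,0,0,0,0],[0.008,-0.04,0,0,0,0,0],[0.008,-0.04,0,0,0,0,0],[0.008,-0.04,0,0,0,0,0],[0.008,-0.04,0,0,0,0,0],[0.008,-0.04,0,0,0,0,0],[0.007,-0.04,0,0,0,0,0],[0.007,-0.044,0,0,0,0,0]]}}

```text
t: 2.25
eef_pos: [0.4714, -0.0029, 0.3135]
tool_rot: [0.0, -0.083, 0.997, 0.0]
contact_force: [0.7, 0.5, -0.4]
gripper_width: -0.001
grasp_force: 0.0
```

Call:
{"fn": "jog_arm", "kwargs": {"deltas": [[0,0,-0.025,0,0,0,0],[0,0,-0.025,0,0,0,0],[0,0,-0.025,0,0,0,0],[0,0,-0.025,0,0,0,0],[0,0,0,0,0,0,0],[0,0,0,0,0,0,0]]}}

```text
t: 2.85
eef_pos: [0.4715, -0.0017, 0.2137]
tool_rot: [-0.0, -0.082, 0.997, -0.0]
contact_force: [0.4, 0.0, 0.7]
gripper_width: -0.001
grasp_force: 0.0
```

Run:
```python
from h import *
c=bot.read_camera("wrist");cv2.imwrite("pics/w1.png",cv2.resize(c["img"][:,:,::-1],(640,480)))
c=bot.read_camera("side");cv2.imwrite("pics/s1.png",cv2.resize(c["img"][155:285,210:370,::-1],None,fx=5,fy=4.6,interpolation=cv2.INTER_CUBIC))
```

```text
(no output)
```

View pics/s1.png

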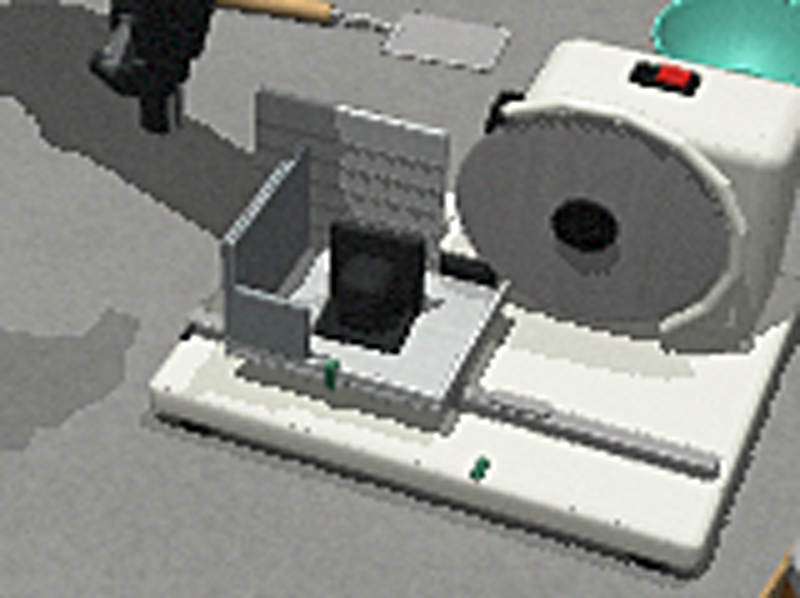

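View pics/w1.png

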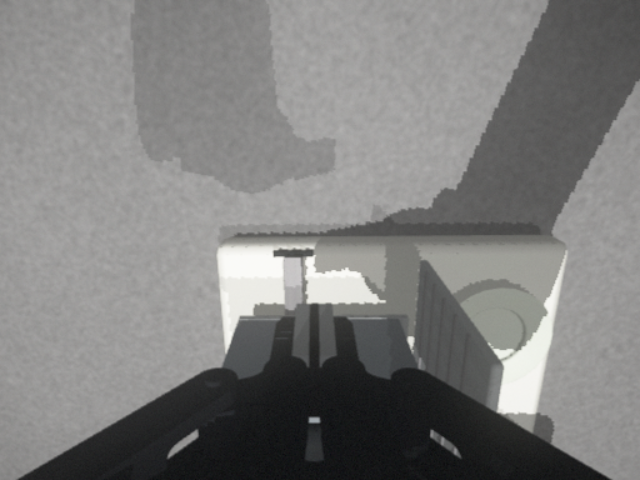

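Both views show the yaw is right: the base's front edge is level at row 236. The wall spans columns 238–412 and the fingers sit at about 313, slightly right of its middle. Next I'll lower the fingers and approach.

Call:
{"fn": "jog_arm", "kwargs": {"deltas": [[0,0,-0.025,0,0,0,0],[0,0,-0.025,0,0,0,0],[0,0,-0.017,0,0,0,0],[0,0,0,0,0,0,0],[0.0099,0.0016,0,0,0,0,0],[0.0099,0.0016,0,0,0,0,0],[0.0099,0.0016,0,0,0,0,0],[0,0,0,0,0,0,0]]}}

```text
t: 3.75
eef_pos: [0.5037, 0.0038, 0.1473]
tool_rot: [0.002, -0.083, 0.997, 0.0]
contact_force: [-0.4, 1.0, -0.2]
gripper_width: -0.001
grasp_force: 0.0
```

Call:
{"fn": "jog_arm", "kwargs": {"deltas": [[0.0049,0.0008,0,0,0,0,0],[0.0049,0.0008,0,0,0,0,0],[0.0049,0.0008,0,0,0,0,0],[0.0049,0.0008,0,0,0,0,0],[0,0,0,0,0,0,0]]}}

```text
t: 4.25
eef_pos: [0.5215, 0.0066, 0.1464]
tool_rot: [0.0, -0.083, 0.997, -0.0]
contact_force: [-0.4, 0.6, 0.2]
gripper_width: 0.001
grasp_force: 0.0
```

Call:
{"fn": "jog_arm", "kwargs": {"deltas": [[0.0049,0.0008,0,0,0,0,0],[0.0049,0.0008,0,0,0,0,0],[0.0049,0.0008,0,0,0,0,0],[0.0049,0.0008,0,0,0,0,0]]}}

```text
t: 4.65
eef_pos: [0.54, 0.0096, 0.146]
tool_rot: [-0.001, -0.083, 0.997, 0.0]
contact_force: [-3.9, -0.5, 0.3]
gripper_width: -0.004
grasp_force: 0.0
```

```bash
cat >> h.py <<'E'
def left():
    c=bot.read_camera("side");h=cv2.cvtColor(c["img"],cv2.COLOR_RGB2HSV)
    m=cv2.inRange(h,(45,90,30),(95,255,255));m[:,:235]=0;m[:225]=0;m[:,330:]=0;m[275:]=0
    n,_,st,ce=cv2.connectedComponentsWithStats(m)
    k=[i for i in range(1,n) if st[i,4]>2]
    for i in k: print(ce[i].round(1),st[i,4])
    if len(k)==2:
        k.sort(key=lambda i:ce[i][1]);r=plane(c,*ce[k[1]],.04)-plane(c,*ce[k[0]],.066);print("left",r[0]*np.cos(.165)+r[1]*np.sin(.165))
    o=bot.get_obs();print(o["t"],o["eef_pos"],o["contact_force"])
E
python3 -c "
from h import *
left()"
```

```text
[281.4 237.7] 10
[305.6 256.7] 9
left 0.08463954167809104
4.7 [0.54139066 0.00988516 0.14621546] [ 0.38760207  0.35365878 -0.21182383]
```

Call:
{"fn": "jog_arm", "kwargs": {"deltas": [[0.0049,0.0008,0,0,0,0,0],[0.0049,0.0008,0,0,0,0,0],[0.0049,0.0008,0,0,0,0,0],[0.0049,0.0008,0,0,0,0,0],[0.0049,0.0008,0,0,0,0,0],[0.0049,0.0008,0,0,0,0,0],[0.0049,0.0008,0,0,0,0,0],[0.0049,0.0008,0,0,0,0,0],[0.004,0.0007,0,0,0,0,0],[0.003,0.0005,0,0,0,0,0]]}}

```text
t: 5.7
eef_pos: [0.587, 0.0171, 0.1463]
tool_rot: [0.0, -0.082, 0.997, -0.0]
contact_force: [-3.0, 0.8, 0.1]
gripper_width: -0.001
grasp_force: 0.0
```

```bash
python3 -c "
from h import *
left()"
```

```text
[296.4 242.6] 13
[305.6 256.7] 9
left 0.03678642274948651
5.75 [0.58769327 0.01725744 0.14641097] [-0.12844401  0.17699619 -0.0082133 ]
```

Call:
{"fn": "jog_arm", "kwargs": {"deltas": [[0.002,0.0003,0,0,0,0,0],[0.002,0.0003,0,0,0,0,0],[0.002,0.0003,0,0,0,0,0],[0.002,0.0003,0,0,0,0,0],[0.002,0.0003,0,0,0,0,0],[0.002,0.0004,0,0,0,0,0],[0.002,0.0003,0,0,0,0,0],[0.002,0.0003,0,0,0,0,0]]}}

```text
t: 6.55
eef_pos: [0.6027, 0.0196, 0.1463]
tool_rot: [0.0, -0.082, 0.997, -0.0]
contact_force: [-2.3, -0.5, 0.5]
gripper_width: -0.004
grasp_force: 0.0
```

Call:
{"fn": "jog_arm", "kwargs": {"deltas": [[0.0015,0.0003,0,0,0,0,0],[0.0015,0.0002,0,0,0,0,0]]}}

```text
t: 6.75
eef_pos: [0.6057, 0.0201, 0.1463]
tool_rot: [0.0, -0.082, 0.997, -0.0]
contact_force: [-2.6, -0.7, 1.6]
gripper_width: 0.002
grasp_force: 0.0
```

Call:
{"fn": "jog_arm", "kwargs": {"deltas": [[0.0015,0.0003,0,0,0,0,0],[0.0015,0.0002,0,0,0,0,0]]}}

```text
t: 6.95
eef_pos: [0.6086, 0.0206, 0.1463]
tool_rot: [0.0, -0.082, 0.997, -0.0]
contact_force: [-3.1, 0.6, 1.9]
gripper_width: -0.003
grasp_force: 0.0
```

```bash
python3 -c "
from h import *
left()"
```

```text
[303.5 244.7] 11
[305.6 256.7] 9
left 0.014693414523721846
7.0 [0.60905617 0.02078523 0.14636818] [ 0.06899901  0.53189067 -0.08672385]
```

Call:
{"fn": "jog_arm", "kwargs": {"deltas": [[0.001,0.0002,0,0,0,0,0],[0.001,0.0002,0,0,0,0,0]]}}

```text
t: 7.2
eef_pos: [0.6105, 0.021, 0.1463]
tool_rot: [-0.0, -0.083, 0.997, -0.0]
contact_force: [-2.6, -0.8, 1.2]
gripper_width: -0.004
grasp_force: 0.0
```

Call:
{"fn": "jog_arm", "kwargs": {"deltas": [[0.001,0.0001,0,0,0,0,0],[0.001,0.0002,0,0,0,0,0]]}}

```text
t: 7.4
eef_pos: [0.6117, 0.0212, 0.1461]
tool_rot: [-0.001, -0.082, 0.997, 0.0]
contact_force: [-7.0, -0.7, 2.4]
gripper_width: -0.001
grasp_force: 0.0
```

Call:
{"fn": "jog_arm", "kwargs": {"deltas": [[0.001,0.0002,0,0,0,0,0],[0.001,0.0002,0,0,0,0,0]]}}

```text
t: 7.6
eef_pos: [0.613, 0.0214, 0.1459]
tool_rot: [-0.002, -0.082, 0.997, -0.0]
contact_force: [-6.2, -0.8, 2.7]
gripper_width: -0.0
grasp_force: 0.0
```

Call:
{"fn": "jog_arm", "kwargs": {"deltas": [[0.001,0.0001,0,0,0,0,0],[0.001,0.0002,0,0,0,0,0]]}}

```text
t: 7.8
eef_pos: [0.6155, 0.0218, 0.1459]
tool_rot: [-0.001, -0.082, 0.997, -0.0]
contact_force: [-4.3, -1.1, 0.4]
gripper_width: 0.001
grasp_force: 0.0
```

Call:
{"fn": "jog_arm", "kwargs": {"deltas": [[0.001,0.0002,0,0,0,0,0]]}}

```text
t: 7.9
eef_pos: [0.6174, 0.0222, 0.1461]
tool_rot: [-0.0, -0.082, 0.997, -0.0]
contact_force: [-0.8, 0.1, 0.0]
gripper_width: 0.0
grasp_force: 0.0
```

```bash
python3 -c "
from h import *
left()"
```

```text
[306.5 245.5] 12
[305.6 256.7] 9
left 0.0057857462485990515
7.95 [0.61823473 0.02248366 0.1463435 ] [ 0.55549006  0.30673958 -0.16151052]
```

The force has dipped. I'll hold still and check.

Call:
{"fn": "jog_arm", "kwargs": {"deltas": [[0,0,0,0,0,0,0],[0,0,0,0,0,0,0],[0,0,0,0,0,0,0]]}}

```text
t: 8.25
eef_pos: [0.618, 0.0224, 0.1465]
tool_rot: [0.001, -0.083, 0.997, 0.0]
contact_force: [-0.1, -0.1, 0.3]
gripper_width: 0.001
grasp_force: 0.0
```

```bash
python3 -c "
from h import *
left()
c=bot.read_camera('side');cv2.imwrite('pics/s2.png',cv2.resize(c['img'][195:275,260:360,::-1],None,fx=8,fy=7.5,interpolation=cv2.INTER_CUBIC))"
```

```text
[307.6 245.8] 11
[305.6 256.7] 9
left 0.002341212527384268
8.3 [0.61780779 0.02234293 0.14645367] [ 0.44904368  0.19849837 -0.21996639]
```

View pics/s2.png

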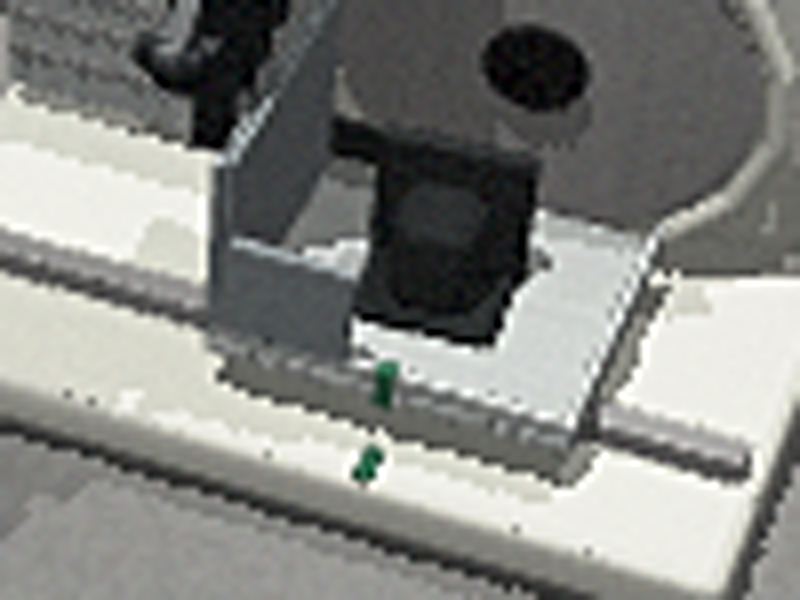

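The carriage has dropped in: the force is zero and the pointer (385,384) ran on 3.5 mm by itself to stand level with the bar (369,463). The holder is upright. I'll back off, rise, and recheck.

Call:
{"fn": "jog_arm", "kwargs": {"deltas": [[-0.0099,-0.0016,0,0,0,0,0],[-0.0197,-0.0033,0,0,0,0,0],[-0.0197,-0.0033,0,0,0,0,0],[0,0,0.025,0,0,0,0],[0,0,0.025,0,0,0,0],[0,0,0.025,0,0,0,0],[0,0,0.025,0,0,0,0],[0,0,0,0,0,0,0],[0,0,0,0,0,0,0]]}}

```text
t: 9.25
eef_pos: [0.5677, 0.014, 0.2465]
tool_rot: [0.0, -0.082, 0.997, 0.0]
contact_force: [0.0, 0.3, -0.9]
gripper_width: 0.001
grasp_force: 0.0
```

```bash
python3 -c "
from h import *
left()
c=bot.read_camera('side');cv2.imwrite('pics/s3.png',cv2.resize(c['img'][155:285,230:390,::-1],None,fx=5,fy=4.6,interpolation=cv2.INTER_CUBIC))"
```

```text
[307.6 245.8] 11
[305.6 256.7] 9
left 0.002341212527384268
9.3 [0.5673169  0.01403119 0.24565416] [-0.41639056  0.91730546 -1.04321562]
```

View pics/s3.png

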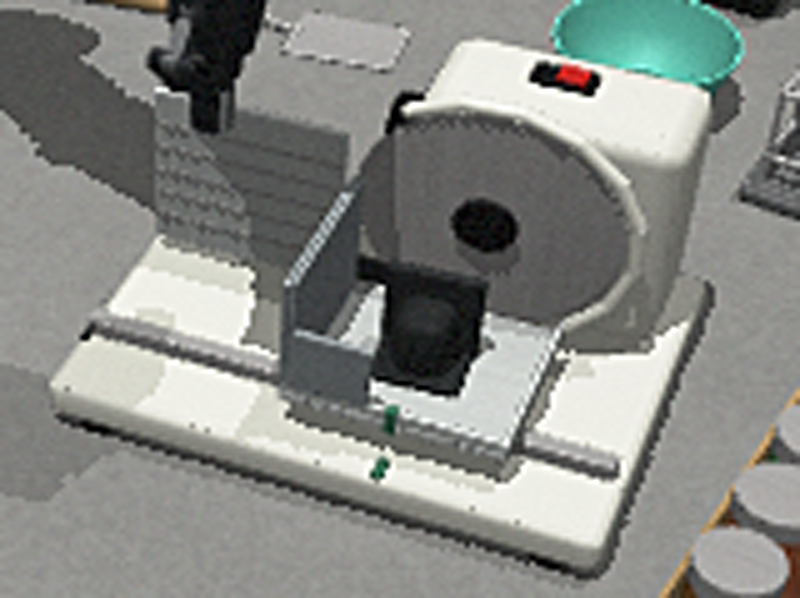

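The carriage stays parked with the pointer (391,418) level with the bar (379,467). The holder is upright and the gripper is clear.

```bash
python3 -c "
from station import bot
print(bot.hand_in())"
```

```text
the job is handed in; nothing more can be done
None
```

The job is handed in: the carriage dropped into its parking catch (force fell to zero, pointer level with the bar to within about 2 mm by camera), the holder is upright on it and the gripper is clear; no verdict was returned.

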